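Pack the stapler under the cantilever tray of the desk box

TASK

Pack the stapler away in the stationery box: swing the box's top tray gently up and over to its open stop by its bar, set (do not drop) the stapler down on its base in the wide compartment underneath, then swing the tray gently back until it is fully down, and let go. Keep the small things in the tray and leave everything else on the desk where it is.

Things in the scene. Friction and masses are not known exactly. Their poses are not given: they have to be found in the camera images.
- box: grey stationery box fixed to the desk, 182 (x) x 240 (y) x 80 mm, walls and floor 5. Origin: centre of underside, y along the box. An inner wall (4 thick, top 65 mm over the desk) along y at x = 28 parts the wide empty compartment (x -86 to 26, y -115 to 115 mm) from a narrow one on its +x side, filled by the label carton. The closed tray covers both, its underside 82 mm over the desk
- bay_floor (a point): middle of the wide compartment's floor: 5 mm above the desk, at x = -30, y = 0 mm of the box; same axes as the box
- tray_link (a joint): angle q of the tray's side links, rad: 0 closed, 2.356 open stop. Parallelogram: the tray stays level and keeps its yaw; each point moves on a 120 mm radius arc: from closed by 120(cos 0.262 - cos(0.262+q)) mm along the box's +y and 120(sin(0.262+q) - sin 0.262) up (open: 220 aside, 29 up; crest at q = 1.31). No latch or spring; its weight (5 N) drops it to the stop on either side of the crest
- tray_grip (a point): centre of the tray's grip bar: level aluminium bar along the box's x, 124 long, 12 thick (along y), 14 mm high, on posts 8 x 14 mm at x = -58 and 58. Closed, it is 148 mm above the desk over the box's middle, always 63 mm above the tray's floor, free space below. Same axes as the box
- tray_floor (a point): centre of the top face of the tray's floor; same axes as the box. The grey tray is 170 (x) x 232 (y) x 30 mm high outside, walls and floor 3 mm.
- stapler: black desk stapler 130 (x) x 40 (y) x 51 (z) mm, about 0.25 kg; origin at the centre of its underside, x along it, z up. Base 40 wide, 10 high; upper arm 32 wide, 122 long, from 29 to 51 mm high; between them a 14 mm wide rail, and at the -x end a solid block 32 wide, 34 long
- punch: black two-hole paper punch, 115 (x) x 62 (y) x 63 (z) mm, flat broad base with a lever plate on two posts; origin at the centre of its underside. Not to be moved
- staple_carton: small cardboard carton 50 x 28 x 16 mm lying loose in the tray, on its +y half; origin at the centre of its underside
- eraser: white eraser 45 x 20 x 12 mm lying loose in the tray, on its -y half; origin at the centre of its underside
- label_carton: cardboard carton 42 (x) x 130 (y) x 55 (z) mm lying in the narrow compartment; origin at the centre of its underside. Stays there
- mouse: black computer mouse, 100 x 58 x 34 mm; origin at the centre of its underside; it may lie below the place where the opened tray hangs and does not hinder it
- ext_drive: white external drive, 100 x 75 x 18 mm, lying flat; origin at the centre of its underside
Not all that is in view belongs to the job. What is shaped like the stapler but blue is not meant.

How it is judged:
On the way, in this order (a step that is already met when the one before it is completed fails the run):
1. the tray has been swung over to its open stop (joint over 2.2 rad) (value of joint tray_link above 2.2 rad), for 0.2 s.
2. the stapler stands on its base on the floor of the wide compartment, let go, with the tray still open (x of stapler in the frame of box between -0.082 and 0.022 m and y of stapler in the frame of box between -0.06 and 0.06 m and z of stapler in the frame of box between -0.002 and 0.012 m and angle between stapler's own z axis and vertical below 0.12 rad and value of joint tray_link above 2 rad and contact force between the fingers and stapler below 0.3 N and linear speed of stapler below 0.05 m/s), for 0.2 s.
At the end, for the whole second after the job is handed in: The tray is fully down (joint under 0.04 rad) and still; the stapler stands on its base (tilt under 0.12 rad) on the floor of the wide compartment, at rest, within 60 mm of the box's middle along y; carton and eraser lie in the tray; all else is within 30 mm of where it was (value of joint tray_link below 0.04 rad and x of stapler in the frame of box between -0.082 and 0.022 m and y of stapler in the frame of box between -0.06 and 0.06 m and z of stapler in the frame of box between -0.002 and 0.012 m and angle between stapler's own z axis and vertical below 0.12 rad and x of staple_carton in the frame of tray_floor between -0.085 and 0.085 m and y of staple_carton in the frame of tray_floor between -0.116 and 0.116 m and z of staple_carton in the frame of tray_floor between -0.005 and 0.03 m and x of eraser in the frame of tray_floor between -0.085 and 0.085 m and y of eraser in the frame of tray_floor between -0.116 and 0.116 m and z of eraser in the frame of tray_floor between -0.005 and 0.03 m and linear speed of stapler below 0.03 m/s and velocity of joint tray_link between -0.05 and 0.05 rad/s); the robot touches nothing.
It fails at once if the tray is dropped or thrown: its links turn faster than 4 rad/s (about 0.5 m/s at the tray), either way (velocity of joint tray_link above 4 rad/s or velocity of joint tray_link below -4 rad/s).
It fails at once if the stapler is dropped or rammed into the box: it moves faster than 0.65 m/s (a fall of about 20 mm) with its underside lower than 70 mm within the box (linear speed of stapler above 0.65 m/s and z of stapler in the frame of box below 0.07 m and x of stapler in the frame of box between -0.09 and 0.09 m and y of stapler in the frame of box between -0.12 and 0.12 m).
It fails at once if the staple carton or the eraser leaves the tray (not (x of staple_carton in the frame of tray_floor between -0.085 and 0.085 m and y of staple_carton in the frame of tray_floor between -0.116 and 0.116 m and z of staple_carton in the frame of tray_floor between -0.005 and 0.03 m) or not (x of eraser in the frame of tray_floor between -0.085 and 0.085 m and y of eraser in the frame of tray_floor between -0.116 and 0.116 m and z of eraser in the frame of tray_floor between -0.005 and 0.03 m)).
It fails at once if the label carton is shifted out of its narrow compartment (z of label_carton in the frame of box above 0.04 m or x of label_carton in the frame of box below 0.03 m).
It fails at once if a thing on the desk other than the stapler (hole punch, mouse, external drive) is moved by more than 30 mm or tipped over (distance of any of punch, mouse, ext_drive from where it was at the start of the episode above 0.03 m or angle between any of punch, mouse, ext_drive's own z axis and vertical above 0.4 rad).
It also fails if it takes over 69 s, if anything falls off the work surface, if the arm or the gripper's body presses on something with over 40 N, if the wrist force passes 120 N, or if a joint passes its speed limit or range.

ROBOT

A 7-joint arm with a two-finger parallel gripper is mounted at the origin on the work surface. World frame = base frame: x ahead of the robot, y to its left, z up, the work surface at z = 0. Lengths are in m, angles in rad, forces in N, time in s.
With the tool pointing down it reaches from about 0.4 to 0.875 m from the base axis. Payload 19.3 kg.
Tool frame: the origin (TCP) lies at the very end of the fingers, on their centre line; the grasp point (between the pads) lies 19 mm behind it (ctrl.pinch_z is the distance from the TCP to the grasp point, in m); z points along the fingers, y is the line along which they close (so a half turn about z gives the same grasp; the last joint's range is limited). The gripper opens to 85 mm and grips with 20 to 120 N. Pads are 22 mm wide; open, the fingers measure 114 mm over their backs; the gripper's body (76 mm by 85 mm) begins 54 mm behind the grasp point. The pads swing forward as they close: fully open they stand 13 mm farther back than shut.
Start: joints at [1.244, 0.521, -0.036, 1.599, 0.021, 1.021, -0.113], TCP at [0.159, -0.605, 0.231] pointing down, gripper open.
Joint ranges: [-2.91, 2.91], [-0.3, 2.13], [-1.5, 1.42], [0.17, 2.43], [-1.26, 4.41], [0.16, 1.93], [-2.52, 2.52]. Speed limits (rad/s): [1.89, 1.89, 2.39, 2.39, 3.01, 3.01, 3.01].

INTERFACE

Orientations are given as a rotation vector (axis times angle).
In Python, from workcell import ctrl, viewer gives the robot as it stands.
- The arm moves only by the tool arm_command, never from a script. Its arguments are lists of equal length, an entry for each row: "angular": the turn, a rotation vector about the tool's x, y, z in degrees, a list of three; "dp": the shift along the tool's x, y, z in cm, a list of three; "jaw": the opening, from -1 (shut) to 1 (fully open). In form: {"angular": [[ax, ay, az], ...], "dp": [[tx, ty, tz], ...], "jaw": [jaw, ...]}. A call has 1 to 8 rows; each row shifts and turns the commanded pose from where the row before left it, along the tool's axes as they then stand; what a row does not reach is not made up. A row lasts 1/12 s, in which the tool goes at most 41.7 mm and 7.16 degrees, less where a joint would pass 70% of its speed; a pose out of reach is approached as far as the arm can. A call with a gripper value outside its range is refused whole. The fingers move at their own pace and stop on an object; the grip force is fixed at half the most. Time passes only in rows, so rows that do not move let the fingers close. It gives the time, the measured TCP pose, the force, the opening and the grip force at its end, in the units of the state.
- ctrl.read_state(): the state, without advancing time (a new reading comes with each control period).
- viewer.snapshot(name): name is "scene" or "top" or "wrist"; returns a dict with "color" (384x512x3 uint8, blue, green, red), "fx", "fy", "cx", "cy" (pixels), "rvec" (rotation vector, rad) and "tvec" (3), from world to camera coordinates, as OpenCV has them. Camera axes: x right, y down, z forward; pixel columns grow to the right and rows downward; lengths in m; the calibration is good to about 2 mm. A picture is of the moment at which its call begins. There is no depth.
- ctrl.job_done(): hands the job in; it is judged then, once.
The state is a dict: "clock": time; "joints": joint angles; "qvel": joint speeds; "joint_efforts": joint torques, N m; "tool_pos": TCP position; "tool_rot": TCP orientation; "wrist_force": force on the tool from outside, world axes, zero at the start; "torque": the same for the moment, N m; "width": finger opening in m; "gripper_force": force on a finger pad.
Only numpy, scipy, OpenCV 4.12 (cv2) and the standard library are available. Lean on these libraries where they do the work, as an engineer would, in place of code of your own. Each camera call takes 0.05 s, during which the arm holds its last target. There are 200 camera calls.

## Working session

There is one attempt and no reset: what is moved stays moved. The work goes in short steps, Python scripts to look and compute and a tool call to move; the robot and the scene stay as the last step left them, time stands still between calls to the robot, and variables do not carry over. Pictures are saved under pics/ and viewed, at most 10 in all, crops included, and the job is handed in when it is done.

Besides the shell and the picture viewer there is one more tool, called after "Request:" as name(argument=value, ...) on one line, values as JSON. arm_command: Moves the arm, as the interface text tells. Its arguments: {"type":"object","properties":{"angular":{"type":"array","items":{"type":"array","items":{"type":"number"}}},"dp":{"type":"array","items":{"type":"array","items":{"type":"number"}}},"jaw":{"type":"array","items":{"type":"number"}}},"required":["angular","dp","jaw"]}

```bash
mkdir -p pics; cat > h.py <<'E'
import numpy as np, cv2
from workcell import ctrl, viewer
def ray(s,uv):
    R=cv2.Rodrigues(np.array(s["rvec"],float))[0]; t=np.array(s["tvec"],float).ravel()
    o=-R.T@t; d=R.T@np.array([(uv[0]-s["cx"])/s["fx"],(uv[1]-s["cy"])/s["fy"],1.0]); return o,d
def onz(s,uv,z):
    o,d=ray(s,uv); return o+d*(z-o[2])/d[2]
def proj(s,P):
    K=np.array([[s["fx"],0,s["cx"]],[0,s["fy"],s["cy"]],[0,0,1.]])
    return cv2.projectPoints(np.array(P,float).reshape(-1,1,3),np.array(s["rvec"],float),np.array(s["tvec"],float),K,None)[0].reshape(-1,2)
E
python3 - <<'E'
from h import *
import pickle
for n in("top","scene"):
    s=viewer.snapshot(n); pickle.dump(s,open(n+"0.pkl","wb"))
    cv2.imwrite(f"pics/{n}0.png",cv2.resize(s["color"],(800,600),interpolation=cv2.INTER_CUBIC))
    o,d=ray(s,(s["cx"],s["cy"]));print(n,o,d,s["fx"])
print(ctrl.read_state())
E
```

```text
top [ 0.43303134 -0.01438746  0.95731923] [ 0.07501848 -0.00454834 -0.99717177] 371.85155401734954
scene [ 1.0266648  -0.39082486  0.75931245] [-0.57101347  0.42812088 -0.70046851] 426.74927063127075
{'clock': 0.1, 'joints': array([ 1.24380774,  0.52197317, -0.03632363,  1.59994308,  0.02114567,
        1.02110144, -0.11279954]), 'qvel': array([-5.65222458e-04,  6.16325324e-04,  8.56901330e-05, -6.68767626e-04,
       -1.04195243e-03, -4.33073311e-04,  9.45934523e-04]), 'joint_efforts': array([ 2.56613013e-03, -9.28502870e+01,  1.98402666e+00, -3.70532012e+01,
        1.81501696e-02,  5.47378397e-03,  8.59866248e-06]), 'tool_pos': array([ 0.1586373 , -0.60421814,  0.23077446]), 'tool_rot': array([-3.11472010e+00, -4.02057326e-01,  2.54118428e-04]), 'wrist_force': array([-0.386059  , -0.33036548,  0.25055299]), 'torque': array([-0.02139058,  0.01075601,  0.00682077]), 'gripper_force': 0.0, 'width': 0.08525971947451173}
```

View pics/top0.png

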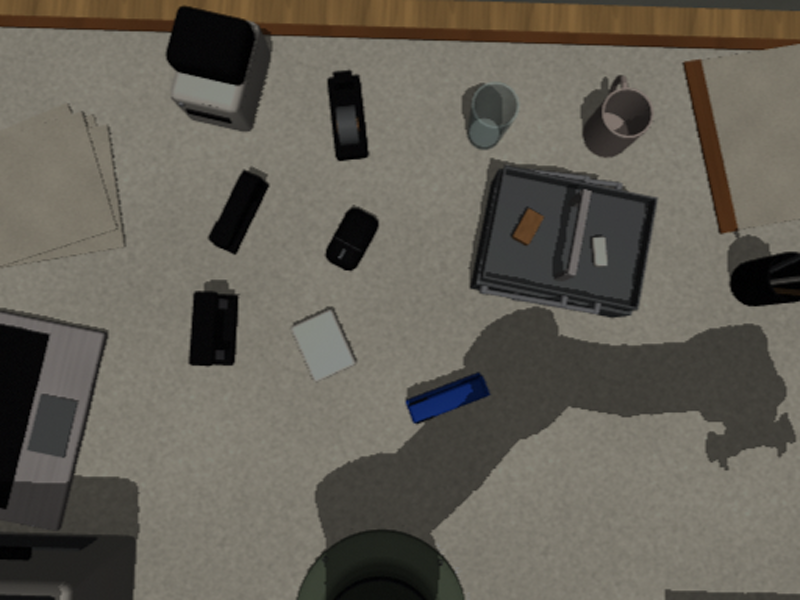

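View pics/scene0.png

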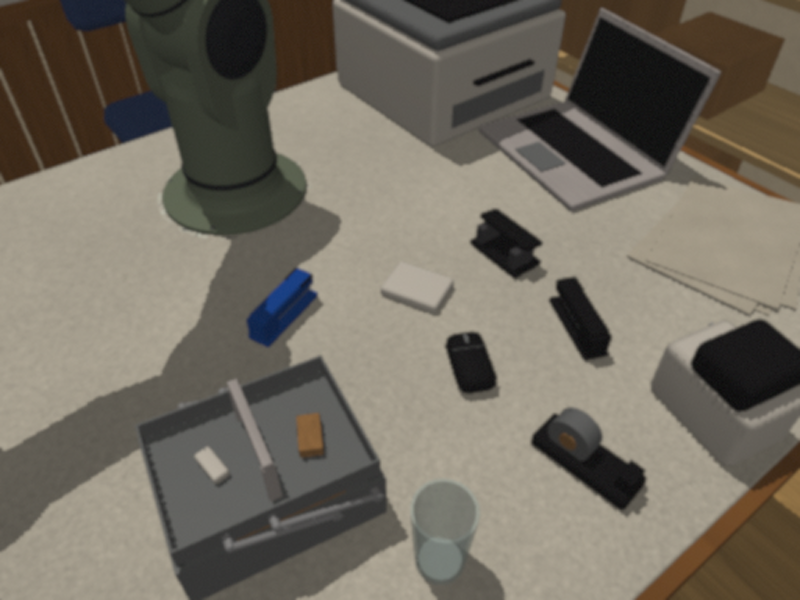

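The top view (800 px scale) shows the box at (563,240) with its bar from (584,190) to (570,275), so box +y points to image left. The black stapler is at (238,211), the punch at (213,328), the mouse at (352,238), the drive at (323,343) and the blue decoy at (447,397).

```bash
python3 - <<'E'
from h import *
import pickle
T=pickle.load(open("top0.pkl","rb"));S=pickle.load(open("scene0.pkl","rb"))
def roi(s,x0,x1,y0,y1):
    m=np.zeros(s["color"].shape[:2],np.uint8); k=.64; m[int(y0*k):int(y1*k),int(x0*k):int(x1*k)]=255; return m
def blob(mask):
    c=max(cv2.findContours(mask,0,2)[0],key=cv2.contourArea); return c,cv2.minAreaRect(c)
g=cv2.cvtColor(T["color"],6); gs=cv2.cvtColor(S["color"],6)
# tray rim corners by eye at z=.112
c=np.array([onz(T,np.array(p)*.64,.112)[:2] for p in[(502,170),(656,199),(632,311),(478,290)]]);print("rim",c.round(3).tolist(),[round(np.linalg.norm(c[i]-c[i-1]),3) for i in range(4)],c.mean(0))
for nm,s,G,r in(("T",T,g,(550,605,182,285)),("S",S,gs,(222,290,375,500))):
    m=((G>95).astype(np.uint8)*255)&roi(s,*r); cc,b=blob(m); bx=cv2.boxPoints(b); print(nm,"bar",(bx/.64).round(0).tolist())
    for z in(.155,): print([onz(s,p,z)[:2].round(3).tolist() for p in bx])
# stapler, top at .051
for nm,s,G,r in(("T",T,g,(195,285,160,265)),("S",S,gs,(540,620,270,365))):
    m=((G<45).astype(np.uint8)*255)&roi(s,*r); cc,b=blob(m); bx=cv2.boxPoints(b); print(nm,"stap",(bx/.64).round(0).tolist(),cv2.contourArea(cc))
    for z in(.0,.051): print(z,[onz(s,p,z)[:2].round(3).tolist() for p in bx])
a=np.hstack([cv2.resize(T["color"][100:170,125:185],(390,455),interpolation=2),cv2.resize(S["color"][170:240,340:400],(390,455),interpolation=2)])
b=np.clip(a.astype(float)*2.0,0,255).astype(np.uint8)
cv2.imwrite("pics/stap.png",b)
E
```

```text
rim [[0.694, -0.162], [0.657, -0.391], [0.49, -0.355], [0.514, -0.13]] [np.float64(0.183), np.float64(0.232), np.float64(0.171), np.float64(0.227)] [ 0.58866901 -0.25938334]
T bar [[568.0, 273.0], [584.0, 189.0], [590.0, 190.0], [574.0, 274.0]]
[[0.538, -0.249], [0.657, -0.27], [0.656, -0.279], [0.536, -0.257]]
S bar [[222.0, 377.0], [288.0, 377.0], [288.0, 498.0], [222.0, 498.0]]
[[0.527, -0.261], [0.572, -0.2], [0.704, -0.278], [0.665, -0.33]]
T stap [[207.0, 240.0], [243.0, 168.0], [270.0, 181.0], [234.0, 254.0]] 922.5
0.0 [[0.595, 0.308], [0.719, 0.254], [0.697, 0.207], [0.573, 0.261]]
0.051 [[0.586, 0.291], [0.704, 0.24], [0.683, 0.195], [0.565, 0.247]]
S stap [[544.0, 291.0], [572.0, 274.0], [616.0, 347.0], [588.0, 364.0]] 951.0
0.0 [[0.554, 0.272], [0.554, 0.34], [0.704, 0.271], [0.7, 0.211]]
0.051 [[0.585, 0.228], [0.586, 0.291], [0.725, 0.226], [0.722, 0.171]]
```

View pics/stap.png

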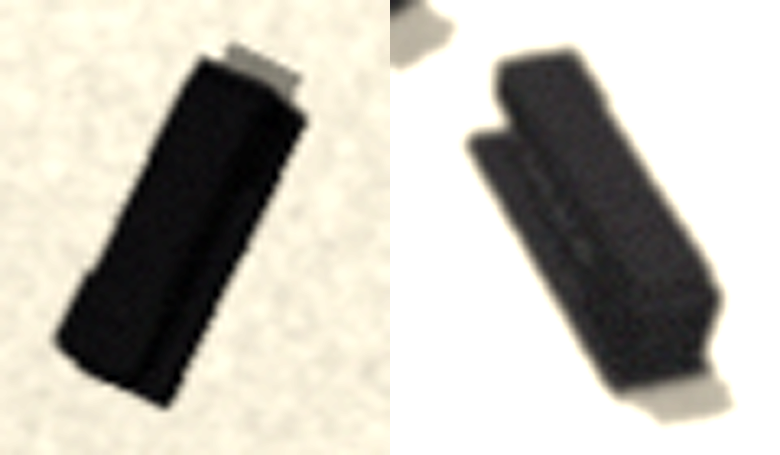

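```bash
cat > plan.py <<'E'
# usage: plan.py x y z yawdeg(tool y) n [extra turn sign]
import sys; from h import *
from scipy.spatial.transform import Rotation as Ro
x,y,z,yaw,n=map(float,sys.argv[1:6]); n=int(n)
st=ctrl.read_state(); p=np.array(st["tool_pos"]); R=Ro.from_rotvec(st["tool_rot"]); M=R.as_matrix()
cy=np.degrees(np.arctan2(M[1,1],M[0,1])); d=(yaw-cy+180)%360-180
print("now",p.round(4),"yaw",round(cy,2),"tilt z",M[:,2].round(4),"turn",round(-d,2),"j7",st["joints"][6])
a=round(-d/n,2); rows=[]
for i in range(n):
    tgt=np.array(st["tool_pos"])+(np.array([x,y,z])-st["tool_pos"])*(i+1)/n
    dp=np.round(R.inv().apply(tgt-p)*100,2); rows.append(dp.tolist()); p=p+R.apply(dp/100); R=R*Ro.from_rotvec([0,0,np.radians(a)])
print("az",a); 
for i in range(0,n,8): print(rows[i:i+8])
E
python3 plan.py 0.597 -0.264 0.30 79.8 22
```

```text
now [ 0.1586 -0.6042  0.2308] yaw -75.29 tilt z [-3.e-04  1.e-03 -1.e+00] turn -155.09 j7 -0.11279954468018301
az -7.05
[[2.32, -0.99, -0.31], [2.42, -0.7, -0.32], [2.49, -0.39, -0.31], [2.53, -0.09, -0.31], [2.51, 0.22, -0.32], [2.46, 0.53, -0.31], [2.39, 0.83, -0.32], [2.26, 1.12, -0.31]]
[[2.11, 1.38, -0.31], [1.92, 1.64, -0.32], [1.71, 1.85, -0.31], [1.46, 2.05, -0.31], [1.21, 2.22, -0.32], [0.92, 2.35, -0.31], [0.63, 2.44, -0.32], [0.32, 2.5, -0.31]]
[[0.01, 2.52, -0.31], [-0.29, 2.51, -0.32], [-0.6, 2.45, -0.31], [-0.9, 2.36, -0.31], [-1.18, 2.23, -0.32], [-1.44, 2.06, -0.31]]
```

Request:
arm_command(angular=[[0,0,-7],[0,0,-7],[0,0,-7],[0,0,-7],[0,0,-7],[0,0,-7],[0,0,-7],[0,0,-7]], dp=[[2.3,-1,-0.3],[2.4,-0.7,-0.3],[2.5,-0.4,-0.3],[2.5,-0.1,-0.3],[2.5,0.2,-0.3],[2.5,0.5,-0.3],[2.4,0.8,-0.3],[2.3,1.1,-0.3]], jaw=[1,1,1,1,1,1,1,1])

```text
clock: 0.77
tool_pos: [0.3181, -0.479, 0.2553]
tool_rot: [-2.556, -1.825, 0.0]
wrist_force: [-0.5, -0.9, 0.4]
width: 0.0854
gripper_force: 0.0
```

Request:
arm_command(angular=[[0,0,-7],[0,0,-7],[0,0,-7],[0,0,-7],[0,0,-7],[0,0,-7],[0,0,-7],[0,0,-7]], dp=[[2.1,1.4,-0.3],[1.9,1.6,-0.3],[1.7,1.9,-0.3],[1.5,2.0,-0.3],[1.2,2.2,-0.3],[0.9,2.3,-0.3],[0.6,2.4,-0.3],[0.3,2.5,-0.3]], jaw=[1,1,1,1,1,1,1,1])

```text
clock: 1.43
tool_pos: [0.4776, -0.3582, 0.2793]
tool_rot: [-1.401, -2.812, 0.0]
wrist_force: [-0.2, -0.4, -0.1]
width: 0.0853
gripper_force: 0.0
```

Request:
arm_command(angular=[[0,0,-7],[0,0,-7],[0,0,-7],[0,0,-7],[0,0,-7],[0,0,-7],[0,0,0]], dp=[[0,2.5,-0.3],[-0.3,2.5,-0.3],[-0.6,2.4,-0.3],[-0.9,2.3,-0.3],[-1.2,2.2,-0.3],[-1.4,2.1,-0.3],[0,0,0]], jaw=[1,1,1,1,1,1,1])

```text
clock: 2.02
tool_pos: [0.6001, -0.2648, 0.2972]
tool_rot: [0.288, 3.127, 0.005]
wrist_force: [1.3, -0.8, -0.2]
width: 0.0853
gripper_force: 0.0
```

```bash
python3 - <<'E'
from h import *
import pickle
s=viewer.snapshot("wrist"); pickle.dump(s,open("w1.pkl","wb")); cv2.imwrite("pics/w1.png",cv2.resize(s["color"],(800,600),interpolation=2))
st=ctrl.read_state();print(st["clock"],st["tool_pos"],st["joints"].round(2)); print(ray(s,(s["cx"],s["cy"])),s["fx"])
E
python3 plan.py 0.597 -0.264 0.30 79.8 1
```

```text
2.0667 [ 0.59851625 -0.26673572  0.29682248] [ 0.78  0.6  -0.74  1.41  0.41  1.29  1.4 ]
(array([ 0.51915499, -0.24893542,  0.4401677 ]), array([ 0.3170752 , -0.05622159, -0.94673251])) 289.0053353324989
now [ 0.5985 -0.2667  0.2968] yaw 79.02 tilt z [ 1.0e-04  1.8e-03 -1.0e+00] turn -0.78 j7 1.3955927472640803
az -0.78
[[0.2, 0.24, -0.32]]
```

View pics/w1.png

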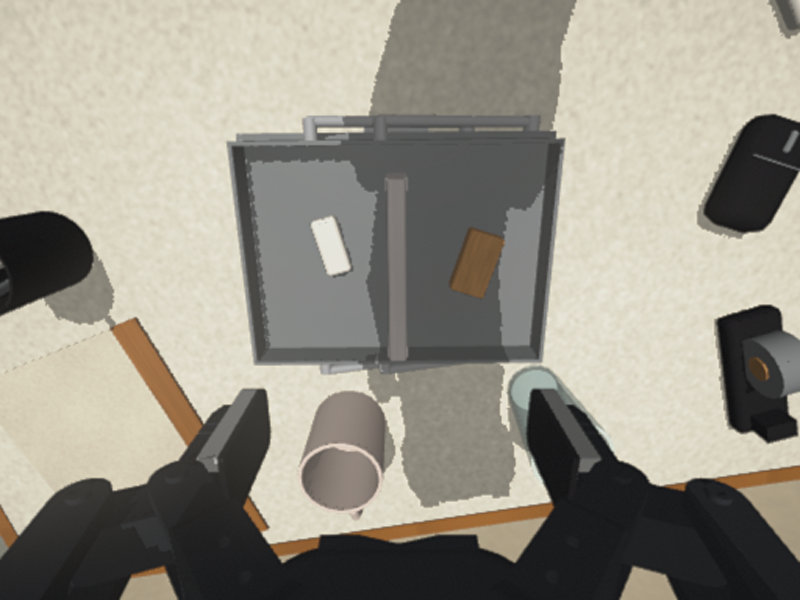

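The wrist picture shows the bar from (397,176) to (398,360), with the tray rim corners at (229,143), (564,139), (542,362) and (255,363). I'll cast these onto their known heights.

```bash
python3 - <<'E'
from h import *
import pickle
s=pickle.load(open("w1.pkl","rb"))
c=np.array([onz(s,np.array(p)*.64,.112)[:2] for p in[(229,143),(564,139),(542,362),(255,363)]])
print(c.round(4).tolist(),[round(np.linalg.norm(c[i]-c[i-1]),3) for i in range(4)],c.mean(0))
b=np.array([onz(s,np.array(p)*.64,.155)[:2] for p in[(387,180),(407,180),(408,356),(388,356)]])
print(b.round(4).tolist(),b.mean(0)); d=b[2]+b[3]-b[0]-b[1];print("len",np.linalg.norm(d)/2,"yaw bar",np.degrees(np.arctan2(d[1],d[0])))
e=c[1]-c[0]+c[2]-c[3];print("yaw y",np.degrees(np.arctan2(e[1],e[0])))
E
```

```text
[[0.4957, -0.3615], [0.5349, -0.1353], [0.7017, -0.1638], [0.6602, -0.3911]] [np.float64(0.167), np.float64(0.23), np.float64(0.169), np.float64(0.231)] [ 0.59815173 -0.26293888]
[[0.5369, -0.2583], [0.5391, -0.2462], [0.656, -0.2664], [0.6535, -0.2801]] [ 0.59638549 -0.26272852]
len 0.11863823569729721 yaw bar -10.183462981906438
yaw y 79.91353066727712
```

```bash
python3 plan.py 0.5968 -0.2629 0.129 80 6|tail -3
```

```text
now [ 0.5985 -0.2667  0.2968] yaw 79.02 tilt z [ 1.0e-04  1.8e-03 -1.0e+00] turn -0.98 j7 1.3955927472640803
az -0.16
[[0.04, 0.05, 2.8], [0.04, 0.05, 2.79], [0.04, 0.06, 2.8], [0.04, 0.05, 2.8], [0.04, 0.05, 2.8], [0.04, 0.05, 2.79]]
```

Request:
arm_command(angular=[[0,0,-0.5],[0,0,-0.5],[0,0,0],[0,0,0],[0,0,0],[0,0,0],[0,0,0]], dp=[[0.1,0.2,3],[0.1,0.1,3],[0,0,3],[0,0,3],[0,0,2.5],[0,0,2.3],[0,0,0]], jaw=[1,1,1,1,1,1,1])

```text
clock: 2.65
tool_pos: [0.5929, -0.266, 0.1248]
tool_rot: [-0.283, -3.123, -0.002]
wrist_force: [-0.2, 0.8, -0.7]
width: 0.0853
gripper_force: 0.0
```

```bash
python3 plan.py 0.5968 -0.2629 0.129 80 1
```

```text
now [ 0.5929 -0.266   0.1248] yaw 79.63 tilt z [-0.0061  0.0019 -1.    ] turn -0.37 j7 1.3013574344901075
az -0.37
[[-0.32, 0.38, -0.42]]
```

Request:
arm_command(angular=[[0,0,0],[0,0,0],[0,0,0],[0,0,0],[0,0,0],[0,0,0],[0,0,0]], dp=[[0,0.2,-0.2],[0,0,0],[0,0,0],[0,0,0],[0,0,0],[0,0,0],[0,0,0]], jaw=[1,1,-1,-1,-1,-1,-1])

```text
clock: 3.23
tool_pos: [0.5961, -0.264, 0.1316]
tool_rot: [0.282, 3.129, -0.0]
wrist_force: [-0.8, -0.3, -0.6]
width: 0.0254
gripper_force: 0.0
```

```bash
python3 plan.py 0.5968 -0.2629 0.129 80 1
```

```text
now [ 0.5961 -0.264   0.1316] yaw 79.7 tilt z [ 3.e-04 -2.e-04 -1.e+00] turn -0.3 j7 1.3009150221163501
az -0.3
[[-0.05, 0.12, 0.26]]
```

Request:
arm_command(angular=[[0,0,-0.3],[0,0,0],[0,0,0],[0,0,0],[0,0,0],[0,0,0]], dp=[[0,0.1,0.2],[0,0,0],[0,0,0],[0,0,0],[0,0,0],[0,0,0]], jaw=[-1,-1,-1,-1,-1,-1])

```text
clock: 3.73
tool_pos: [0.5962, -0.2644, 0.13]
tool_rot: [0.275, 3.129, -0.003]
wrist_force: [-3.0, -6.6, 10.8]
width: 0.011
gripper_force: 59.3
```

```bash
python3 - <<'E'
import numpy as np
f=lambda q:np.array([12*(np.cos(.262)-np.cos(.262+q)),12*(np.sin(.262+q)-np.sin(.262))])
for n in(32,):
    u=np.linspace(0,1,n+1); q=2.356*(u*u*(3-2*u)); d=np.diff(np.array([f(x) for x in q]),axis=0)
    print([[0,round(a,2),round(-b,2)] for a,b in d])
E
python3 plan.py 0.5968 -0.2629 0.129 80 1
```

```text
[[0, np.float64(0.02), np.float64(-0.08)], [0, np.float64(0.07), np.float64(-0.23)], [0, np.float64(0.11), np.float64(-0.36)], [0, np.float64(0.17), np.float64(-0.49)], [0, np.float64(0.24), np.float64(-0.59)], [0, np.float64(0.33), np.float64(-0.68)], [0, np.float64(0.42), np.float64(-0.75)], [0, np.float64(0.53), np.float64(-0.79)], [0, np.float64(0.64), np.float64(-0.81)], [0, np.float64(0.76), np.float64(-0.8)], [0, np.float64(0.88), np.float64(-0.76)], [0, np.float64(1.0), np.float64(-0.7)], [0, np.float64(1.1), np.float64(-0.62)], [0, np.float64(1.19), np.float64(-0.51)], [0, np.float64(1.26), np.float64(-0.38)], [0, np.float64(1.3), np.float64(-0.24)], [0, np.float64(1.32), np.float64(-0.1)], [0, np.float64(1.31), np.float64(0.04)], [0, np.float64(1.28), np.float64(0.18)], [0, np.float64(1.22), np.float64(0.31)], [0, np.float64(1.14), np.float64(0.42)], [0, np.float64(1.05), np.float64(0.51)], [0, np.float64(0.94), np.float64(0.57)], [0, np.float64(0.83), np.float64(0.61)], [0, np.float64(0.72), np.float64(0.63)], [0, np.float64(0.6), np.float64(0.61)], [0, np.float64(0.49), np.float64(0.57)], [0, np.float64(0.39), np.float64(0.51)], [0, np.float64(0.29), np.float64(0.42)], [0, np.float64(0.2), np.float64(0.32)], [0, np.float64(0.12), np.float64(0.2)], [0, np.float64(0.04), np.float64(0.07)]]
now [ 0.5962 -0.2644  0.13  ] yaw 79.96 tilt z [ 4.0e-04 -2.2e-03 -1.0e+00] turn -0.04 j7 1.3025261092737008
az -0.04
[[-0.03, 0.16, 0.1]]
```

Request:
arm_command(angular=[[0,0,0],[0,0,0],[0,0,0],[0,0,0],[0,0,0],[0,0,0],[0,0,0],[0,0,0]], dp=[[0,0.02,-0.08],[0,0.07,-0.23],[0,0.11,-0.36],[0,0.17,-0.49],[0,0.24,-0.59],[0,0.33,-0.68],[0,0.42,-0.75],[0,0.53,-0.79]], jaw=[-1,-1,-1,-1,-1,-1,-1,-1])

```text
clock: 4.4
tool_pos: [0.5993, -0.2463, 0.1692]
tool_rot: [0.276, 3.129, -0.004]
wrist_force: [0.6, -8.8, 0.6]
width: 0.0112
gripper_force: 58.9
```

Request:
arm_command(angular=[[0,0,0],[0,0,0],[0,0,0],[0,0,0],[0,0,0],[0,0,0],[0,0,0],[0,0,0]], dp=[[0,0.64,-0.81],[0,0.76,-0.8],[0,0.88,-0.76],[0,1.0,-0.7],[0,1.1,-0.62],[0,1.19,-0.51],[0,1.26,-0.38],[0,1.3,-0.24]], jaw=[-1,-1,-1,-1,-1,-1,-1,-1])

```text
clock: 5.07
tool_pos: [0.6139, -0.1645, 0.2183]
tool_rot: [0.275, 3.128, -0.002]
wrist_force: [-2.1, -1.8, 7.0]
width: 0.0108
gripper_force: 59.8
```

Request:
arm_command(angular=[[0,0,0],[0,0,0],[0,0,0],[0,0,0],[0,0,0],[0,0,0],[0,0,0],[0,0,0]], dp=[[0,1.32,-0.1],[0,1.31,0.04],[0,1.28,0.18],[0,1.22,0.31],[0,1.14,0.42],[0,1.05,0.51],[0,0.94,0.57],[0,0.83,0.61]], jaw=[-1,-1,-1,-1,-1,-1,-1,-1])

```text
clock: 5.73
tool_pos: [0.6296, -0.0739, 0.1909]
tool_rot: [0.273, 3.13, -0.0]
wrist_force: [5.1, -2.9, -5.1]
width: 0.0107
gripper_force: 58.4
```

Request:
arm_command(angular=[[0,0,0],[0,0,0],[0,0,0],[0,0,0],[0,0,0],[0,0,0],[0,0,0],[0,0,0]], dp=[[0,0.72,0.63],[0,0.6,0.61],[0,0.49,0.57],[0,0.39,0.51],[0,0.29,0.42],[0,0.2,0.32],[0,0.12,0.2],[0,0.04,0.07]], jaw=[-1,-1,-1,-1,-1,-1,-1,-1])

```text
clock: 6.4
tool_pos: [0.6346, -0.0478, 0.1587]
tool_rot: [0.275, 3.129, -0.003]
wrist_force: [-4.2, -8.6, 19.8]
width: 0.011
gripper_force: 62.2
```

```bash
python3 plan.py 0.6344 -0.0472 0.158 80 1
```

```text
now [ 0.6346 -0.0478  0.1587] yaw 79.94 tilt z [ 2.0e-04 -2.2e-03 -1.0e+00] turn -0.06 j7 0.965111951494048
az -0.06
[[0.03, 0.05, 0.07]]
```

Request:
arm_command(angular=[[0,0,0],[0,0,0],[0,0,0],[0,0,-2],[0,0,-2],[0,0,0],[0,0,0]], dp=[[0,0,0],[0,0,0],[0,0,0],[0,0,0],[0,0,-2],[0,0,-4],[0,0,-4]], jaw=[0.2,0.6,1,1,1,1,1])

```text
clock: 6.98
tool_pos: [0.6333, -0.0463, 0.2584]
tool_rot: [-0.163, -3.134, -0.001]
wrist_force: [0.6, -0.2, 0.7]
width: 0.0858
gripper_force: 0.0
```

```bash
python3 plan.py 0.64 0.251 0.20 66.6 9
```

```text
now [ 0.6333 -0.0463  0.2584] yaw 84.06 tilt z [-3.4e-03  9.0e-04 -1.0e+00] turn 17.46 j7 1.0953954393736502
az 1.94
[[0.27, 3.29, 0.65], [0.37, 3.29, 0.65], [0.49, 3.26, 0.65], [0.6, 3.25, 0.66], [0.71, 3.23, 0.65], [0.82, 3.2, 0.65], [0.92, 3.17, 0.65], [1.03, 3.14, 0.65]]
[[1.14, 3.1, 0.65]]
```

Request:
arm_command(angular=[[0,0,2],[0,0,2],[0,0,2],[0,0,2],[0,0,2],[0,0,2],[0,0,2],[0,0,2]], dp=[[0.3,3.3,0],[0.4,3.3,0],[0.5,3.3,0.5],[0.6,3.3,1],[0.7,3.2,1],[0.8,3.2,1],[0.9,3.2,1],[1,3.1,1]], jaw=[1,1,1,1,1,1,1,1])

```text
clock: 7.65
tool_pos: [0.6413, 0.2199, 0.2026]
tool_rot: [-0.601, -3.083, 0.001]
wrist_force: [0.5, -0.8, -0.6]
width: 0.0854
gripper_force: 0.0
```

Request:
arm_command(angular=[[0,0,1.5],[0,0,0],[0,0,0],[0,0,0]], dp=[[1.1,3.1,0.5],[0,0,0],[0,0,0],[0,0,0]], jaw=[1,1,1,1])

```text
clock: 7.98
tool_pos: [0.643, 0.2507, 0.198]
tool_rot: [-0.639, -3.076, 0.001]
wrist_force: [-1.0, -0.7, 0.4]
width: 0.0855
gripper_force: 0.0
```

```bash
python3 - <<'E'
from h import *
import pickle
s=viewer.snapshot("wrist"); pickle.dump(s,open("w2.pkl","wb")); 
im=np.clip(cv2.resize(s["color"],(800,600),interpolation=2).astype(float)*1.8,0,255).astype(np.uint8);cv2.imwrite("pics/w2.png",im)
t=viewer.snapshot("top"); pickle.dump(t,open("t2.pkl","wb"))
E
python3 plan.py 0.64 0.251 0.20 66.6 1
```

```text
now [0.6435 0.2497 0.1985] yaw 66.43 tilt z [ 1.e-04 -6.e-04 -1.e+00] turn -0.17 j7 0.3608533168530759
az -0.17
[[0.37, -0.02, -0.15]]
```

View pics/w2.png

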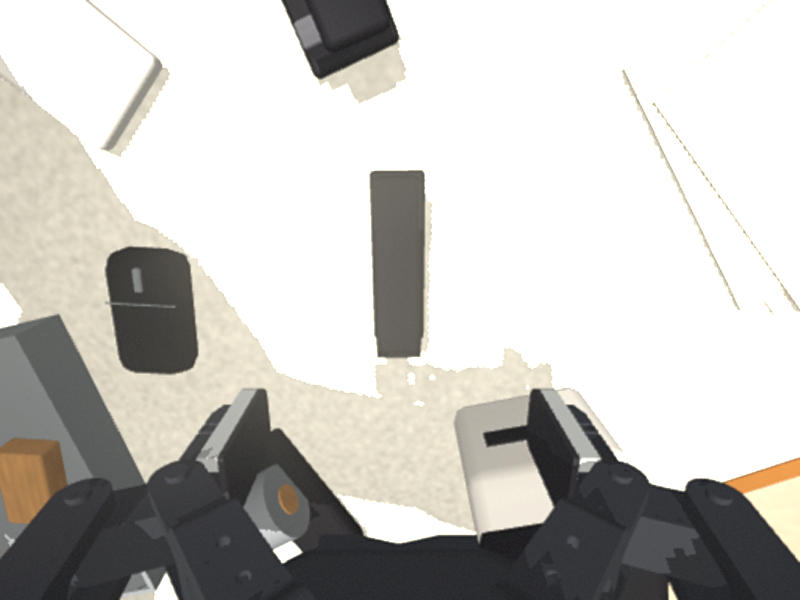

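The stapler's top face lies square to the tool, with corners at (371,171), (424,171), (421,356) and (378,356). The tray is open at lower left with the carton still in it.

```bash
python3 - <<'E'
from h import *
import pickle
s=pickle.load(open("w2.pkl","rb"))
c=np.array([onz(s,np.array(p)*.64,.051)[:2] for p in[(371,171),(424,171),(421,356),(378,356)]])
print(c.round(4).tolist(),[round(np.linalg.norm(c[i]-c[i-1]),3) for i in range(4)],c.mean(0))
d=c[2]+c[3]-c[0]-c[1];print(np.degrees(np.arctan2(d[1],d[0])))
m=c.mean(0)+.01*d/np.linalg.norm(d);print("grasp",m)
E
```

```text
[[0.5737, 0.2638], [0.5867, 0.2939], [0.7024, 0.244], [0.6903, 0.2161]] [np.float64(0.126), np.float64(0.033), np.float64(0.126), np.float64(0.03)] [0.63828266 0.25447045]
-22.78434707295445
grasp [0.64750235 0.25059781]
```

Request:
arm_command(angular=[[0,0,-0.7],[0,0,0],[0,0,0],[0,0,0],[0,0,0],[0,0,0],[0,0,0],[0,0,0]], dp=[[-0.3,0.2,3],[0,0,3],[0,0,3],[0,0,3],[0,0,3],[0,0,2],[0,0,0.8],[0,0,0]], jaw=[1,1,1,1,1,1,1,1])

```text
clock: 8.75
tool_pos: [0.6462, 0.2503, 0.019]
tool_rot: [-0.622, -3.077, 0.002]
wrist_force: [0.0, 0.5, -0.3]
width: 0.0856
gripper_force: 0.0
```

Request:
arm_command(angular=[[0,0,0],[0,0,0],[0,0,0],[0,0,0],[0,0,0],[0,0,0],[0,0,0]], dp=[[0,0,0],[0,0,0],[0,0,0],[0,0,0],[0,0,0],[0,0,0],[0,0,0]], jaw=[1,-1,-1,-1,-1,-1,-1])

```text
clock: 9.33
tool_pos: [0.6471, 0.2517, 0.0213]
tool_rot: [0.621, 3.079, 0.0]
wrist_force: [-1.3, -1.4, 7.4]
width: 0.0314
gripper_force: 60.6
```

```bash
python3 plan.py 0.6475 0.2506 0.02 67.2 1
```

```text
now [0.6471 0.2517 0.0213] yaw 67.21 tilt z [ 9.e-04  1.e-04 -1.e+00] turn 0.01 j7 0.27779913448637356
az 0.01
[[-0.08, -0.08, 0.13]]
```

Request:
arm_command(angular=[[0,0,0],[0,0,0],[0,0,0],[0,0,0],[0,0,0],[0,0,0],[0,0,0],[0,0,0]], dp=[[0,0,-1],[0,0,-3],[0,0,-4],[0,0,-4],[0,0,-4],[0,0,-4],[0,0,-4],[0,0,-1.5]], jaw=[-1,-1,-1,-1,-1,-1,-1,-1])

```text
clock: 10.0
tool_pos: [0.6474, 0.2527, 0.2824]
tool_rot: [0.619, 3.075, 0.006]
wrist_force: [0.9, 0.9, -2.7]
width: 0.031
gripper_force: 60.2
```

```bash
python3 plan.py 0.5626 -0.2873 0.27 -10 20
```

```text
now [0.6474 0.2527 0.2824] yaw 67.23 tilt z [ 0.0057  0.003  -1.    ] turn 77.23 j7 0.4142536965148434
az 3.86
[[-0.65, -2.65, 0.05], [-0.84, -2.61, 0.05], [-1.0, -2.54, 0.05], [-1.17, -2.47, 0.06], [-1.34, -2.38, 0.05], [-1.49, -2.29, 0.05], [-1.65, -2.18, 0.05], [-1.79, -2.07, 0.05]]
[[-1.92, -1.94, 0.05], [-2.05, -1.81, 0.05], [-2.17, -1.67, 0.05], [-2.27, -1.51, 0.06], [-2.37, -1.36, 0.05], [-2.46, -1.2, 0.05], [-2.53, -1.03, 0.05], [-2.6, -0.85, 0.05]]
[[-2.64, -0.68, 0.05], [-2.69, -0.5, 0.05], [-2.71, -0.32, 0.05], [-2.73, -0.14, 0.06]]
```

Request:
arm_command(angular=[[0,0,3.9],[0,0,3.9],[0,0,3.9],[0,0,3.9],[0,0,3.9],[0,0,3.9],[0,0,3.9],[0,0,3.9]], dp=[[-0.7,-2.6,0],[-0.8,-2.6,0],[-1,-2.5,0],[-1.2,-2.5,0],[-1.3,-2.4,0],[-1.5,-2.3,0],[-1.7,-2.2,0],[-1.8,-2.1,0]], jaw=[-1,-1,-1,-1,-1,-1,-1,-1])

```text
clock: 10.67
tool_pos: [0.6118, 0.0341, 0.2762]
tool_rot: [1.43, 2.797, 0.0]
wrist_force: [-1.1, -0.1, -1.3]
width: 0.0309
gripper_force: 60.1
```

Request:
arm_command(angular=[[0,0,3.9],[0,0,3.9],[0,0,3.9],[0,0,3.9],[0,0,3.9],[0,0,3.9],[0,0,3.9],[0,0,3.9]], dp=[[-1.9,-1.9,0],[-2.1,-1.8,0],[-2.2,-1.7,0],[-2.3,-1.5,0],[-2.4,-1.4,0],[-2.5,-1.2,0],[-2.5,-1,0],[-2.6,-0.8,0]], jaw=[-1,-1,-1,-1,-1,-1,-1,-1])

```text
clock: 11.33
tool_pos: [0.5773, -0.1824, 0.2762]
tool_rot: [2.13, 2.309, 0.0]
wrist_force: [0.4, -0.9, -2.0]
width: 0.031
gripper_force: 60.1
```

Request:
arm_command(angular=[[0,0,3.9],[0,0,3.9],[0,0,3.9],[0,0,3],[0,0,0],[0,0,0],[0,0,0]], dp=[[-2.6,-0.7,0],[-2.7,-0.5,0],[-2.7,-0.3,0],[-2.7,-0.1,0],[0,0,0],[0,0,0],[0,0,0]], jaw=[-1,-1,-1,-1,-1,-1,-1])

```text
clock: 11.92
tool_pos: [0.56, -0.2876, 0.2758]
tool_rot: [-2.403, -2.023, -0.001]
wrist_force: [0.1, 0.8, -1.4]
width: 0.0311
gripper_force: 60.2
```

```bash
python3 - <<'E'
from h import *
import pickle
s=viewer.snapshot("wrist"); pickle.dump(s,open("w3.pkl","wb")); 
t=viewer.snapshot("scene"); pickle.dump(t,open("s3.pkl","wb"))
im=np.clip(np.vstack([s["color"],t["color"][200:,:]]).astype(float)*1.3,0,255).astype(np.uint8);print(im.shape);cv2.imwrite("pics/w3.png",im)
E
python3 plan.py 0.5626 -0.2873 0.14 -10 1
```

```text
(568, 512, 3)
now [ 0.5602 -0.2872  0.2758] yaw -9.77 tilt z [ 3.e-04  5.e-04 -1.e+00] turn 0.23 j7 0.06143999187543627
az 0.23
[[0.02, 0.23, 13.58]]
```

View pics/w3.png

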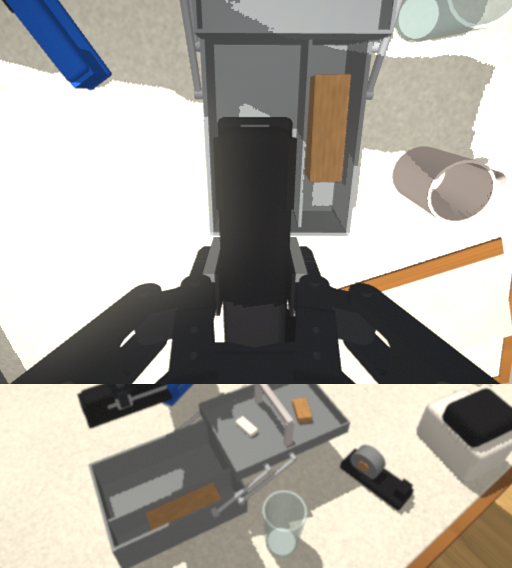

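The stapler is square in the grip, the tray hangs open with both small things in it, and the compartment is visible: far rim corners at (212,235) and (350,235), inner wall from (305,40) to (300,228).

```bash
python3 - <<'E'
from h import *
import pickle
s=pickle.load(open("w3.pkl","rb"))
o=np.array([.5973,-.263]);a=np.radians(-10);X=np.array([np.cos(a),np.sin(a)]);Y=np.array([-X[1],X[0]])
def bx(p,z):
    d=onz(s,p,z)[:2]-o; return (d@X*1000).round(1),(d@Y*1000).round(1)
print("far corners",bx((212,235),.08),bx((350,235),.08),"wall",bx((305,42),.065),bx((300,228),.065))
zt=.2758-.0213+.051
print("stapler top front",bx((218,120),zt),bx((293,120),zt))
p=np.array([.5602,-.2872])-o;print("tcp",p@X,p@Y)
E
```

```text
far corners (np.float64(-87.1), np.float64(-120.4)) (np.float64(92.7), np.float64(-119.8)) wall (np.float64(22.9), np.float64(108.0)) (np.float64(29.7), np.float64(-117.2))
stapler top front (np.float64(-46.5), np.float64(43.7)) (np.float64(-17.8), np.float64(43.8))
tcp -0.03233408173721323 -0.030274695014338552
```

Request:
arm_command(angular=[[0,0,0.2],[0,0,0],[0,0,0],[0,0,0],[0,0,0],[0,0,0],[0,0,0],[0,0,0]], dp=[[0,0.2,2],[0,0,3],[0,0,3],[0,0,3],[0,0,3],[0,0,2],[0,0,2],[0,0,2]], jaw=[-1,-1,-1,-1,-1,-1,-1,-1])

```text
clock: 12.68
tool_pos: [0.5622, -0.2876, 0.0746]
tool_rot: [-2.406, -2.019, -0.001]
wrist_force: [0.3, 0.4, -1.8]
width: 0.0313
gripper_force: 60.2
```

Request:
arm_command(angular=[[0,0,0],[0,0,0],[0,0,0],[0,0,0],[0,0,0],[0,0,0],[0,0,0]], dp=[[0,0,1.5],[0,0,1],[0,0,1],[0,0,0.7],[0,0,0.3],[0,0,0],[0,0,0]], jaw=[-1,-1,-1,-1,-1,-1,-1])

```text
clock: 13.27
tool_pos: [0.5622, -0.2889, 0.031]
tool_rot: [2.408, 2.017, 0.001]
wrist_force: [-0.6, 0.1, -1.2]
width: 0.031
gripper_force: 60.2
```

Request:
arm_command(angular=[[0,0,0],[0,0,0],[0,0,0],[0,0,0],[0,0,0],[0,0,0]], dp=[[0,0,0.2],[0,0,0.1],[0,0,0.1],[0,0,0.1],[0,0,0],[0,0,0]], jaw=[-1,-1,-1,-1,-1,-1])

```text
clock: 13.77
tool_pos: [0.5621, -0.2889, 0.0263]
tool_rot: [2.408, 2.017, 0.0]
wrist_force: [-4.4, 2.1, 11.0]
width: 0.0311
gripper_force: 61.8
```

Request:
arm_command(angular=[[0,0,0],[0,0,0],[0,0,0],[0,0,0],[0,0,0],[0,0,0],[0,0,0]], dp=[[0,0,0],[0,0,0],[0,0,0],[0,0,0],[0,0,0],[0,0,0],[0,0,0]], jaw=[-0.1,0.2,0.2,0.2,0.2,0.2,0.2])

```text
clock: 14.35
tool_pos: [0.5642, -0.2891, 0.0265]
tool_rot: [2.405, 2.015, 0.004]
wrist_force: [9.5, -1.9, 2.8]
width: 0.0514
gripper_force: 0.0
```

Request:
arm_command(angular=[[0,0,0],[0,0,0],[0,0,0],[0,0,0],[0,0,0],[0,0,0],[0,0,0],[0,0,0]], dp=[[0,0,-0.5],[0,0,-1.5],[0,0,-3],[0,0,-4],[0,0,-4],[0,0,-4],[0,0,-4],[0,0,-4]], jaw=[0.2,0.2,0.2,0.2,0.2,0.2,1,1])

```text
clock: 15.02
tool_pos: [0.5616, -0.2886, 0.2778]
tool_rot: [2.408, 2.018, 0.0]
wrist_force: [0.6, -0.7, -0.6]
width: 0.0735
gripper_force: 0.0
```

```bash
python3 - <<'E'
from h import *
import pickle
s=viewer.snapshot("wrist"); pickle.dump(s,open("w4.pkl","wb")); 
t=viewer.snapshot("scene"); pickle.dump(t,open("s4.pkl","wb"))
im=np.clip(np.vstack([s["color"],t["color"][200:,:]]).astype(float)*1.5,0,255).astype(np.uint8);cv2.imwrite("pics/w4.png",im)
E
python3 plan.py 0.6344 -0.0472 0.26 80 14
```

```text
now [ 0.5641 -0.2896  0.2823] yaw -10.11 tilt z [ 0.0086 -0.0039 -1.    ] turn -90.11 j7 0.05680462722594047
az -6.44
[[1.79, 0.19, 0.16], [1.76, 0.39, 0.15], [1.71, 0.58, 0.16], [1.63, 0.77, 0.16], [1.53, 0.95, 0.15], [1.42, 1.12, 0.16], [1.28, 1.27, 0.16], [1.13, 1.4, 0.16]]
[[0.97, 1.52, 0.15], [0.79, 1.62, 0.16], [0.6, 1.7, 0.16], [0.41, 1.75, 0.15], [0.21, 1.79, 0.16], [0.01, 1.81, 0.16]]
```

View pics/w4.png

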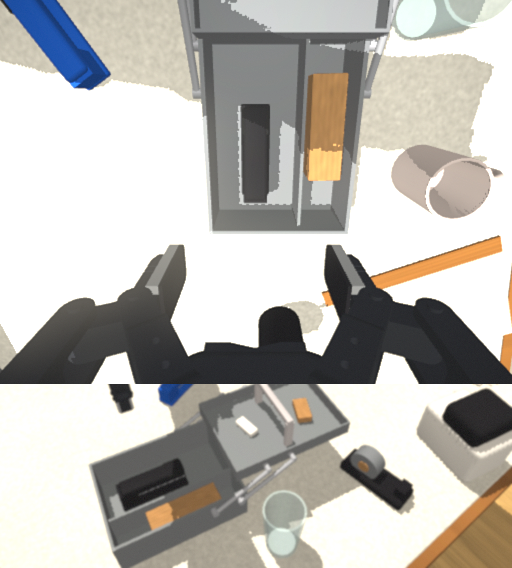

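The stapler stands upright in the wide compartment, with its top face from (241,104) to (268,203) in the wrist view, and the tray is still open with its contents. Now back to the bar.

Request:
arm_command(angular=[[0,0,-6.4],[0,0,-6.4],[0,0,-6.4],[0,0,-6.4],[0,0,-6.4],[0,0,-6.4],[0,0,-6.4],[0,0,-6.4]], dp=[[1.8,0.2,0],[1.8,0.4,0],[1.7,0.6,0],[1.6,0.8,0],[1.5,1,0],[1.4,1.1,0],[1.3,1.3,0],[1.1,1.4,0]], jaw=[1,1,1,1,1,1,1,1])

```text
clock: 15.78
tool_pos: [0.604, -0.1496, 0.2755]
tool_rot: [1.292, 2.863, -0.0]
wrist_force: [0.3, -0.4, -0.1]
width: 0.0852
gripper_force: 0.0
```

Request:
arm_command(angular=[[0,0,-6.4],[0,0,-6.4],[0,0,-6.4],[0,0,-6.4],[0,0,-6.4],[0,0,-6.5],[0,0,0],[0,0,0]], dp=[[1,1.5,0],[0.8,1.6,0],[0.6,1.7,0],[0.4,1.8,0],[0.2,1.8,0],[0,1.8,0],[0,0,0],[0,0,0]], jaw=[1,1,1,1,1,1,1,1])

```text
clock: 16.45
tool_pos: [0.6346, -0.0457, 0.2753]
tool_rot: [-0.283, -3.128, -0.001]
wrist_force: [-0.3, -0.6, 0.1]
width: 0.0856
gripper_force: 0.0
```

```bash
python3 plan.py 0.6346 -0.0478 0.159 80 1
```

```text
now [ 0.6346 -0.0457  0.2753] yaw 79.64 tilt z [-3.e-04  5.e-04 -1.e+00] turn -0.36 j7 1.0462592002477313
az -0.36
[[-0.04, -0.21, 11.63]]
```

Request:
arm_command(angular=[[0,0,-0.3],[0,0,0],[0,0,0],[0,0,0],[0,0,0],[0,0,0],[0,0,0]], dp=[[0,-0.2,2],[0,0,3],[0,0,3],[0,0,2],[0,0,1.6],[0,0,0],[0,0,0]], jaw=[1,1,1,1,1,1,1])

```text
clock: 17.03
tool_pos: [0.634, -0.0492, 0.1594]
tool_rot: [-0.279, -3.128, 0.0]
wrist_force: [0.2, 0.9, 0.2]
width: 0.0855
gripper_force: 0.0
```

Request:
arm_command(angular=[[0,0,0],[0,0,0],[0,0,0],[0,0,0],[0,0,0],[0,0,0],[0,0,0],[0,0,0]], dp=[[0,0,0],[0,0,0],[0,0,0],[0,0,0],[0,0,0],[0,0,0],[0,0,0],[0,0,0]], jaw=[-1,-1,-1,-1,-1,-1,-1,-1])

```text
clock: 17.7
tool_pos: [0.6345, -0.0481, 0.1599]
tool_rot: [0.276, 3.129, 0.001]
wrist_force: [-1.2, 2.0, 5.3]
width: 0.0108
gripper_force: 60.3
```

Request:
arm_command(angular=[[0,0,0],[0,0,0],[0,0,0],[0,0,0]], dp=[[0,0,0],[0,0,0],[0,0,0],[0,0,0]], jaw=[-1,-1,-1,-1])

```text
clock: 18.03
tool_pos: [0.6345, -0.0481, 0.1598]
tool_rot: [0.276, 3.129, 0.001]
wrist_force: [-0.9, 3.2, 5.1]
width: 0.0107
gripper_force: 60.4
```

Gripped; reverse the swing.

Request:
arm_command(angular=[[0,0,0],[0,0,0],[0,0,0],[0,0,0],[0,0,0],[0,0,0],[0,0,0],[0,0,0]], dp=[[0,-0.04,-0.07],[0,-0.12,-0.2],[0,-0.2,-0.32],[0,-0.29,-0.42],[0,-0.39,-0.51],[0,-0.49,-0.57],[0,-0.6,-0.61],[0,-0.72,-0.63]], jaw=[-1,-1,-1,-1,-1,-1,-1,-1])

```text
clock: 18.7
tool_pos: [0.6294, -0.0758, 0.1931]
tool_rot: [0.275, 3.129, 0.002]
wrist_force: [1.6, 3.6, -0.4]
width: 0.0109
gripper_force: 59.5
```

Request:
arm_command(angular=[[0,0,0],[0,0,0],[0,0,0],[0,0,0],[0,0,0],[0,0,0],[0,0,0],[0,0,0]], dp=[[0,-0.83,-0.61],[0,-0.94,-0.57],[0,-1.05,-0.51],[0,-1.14,-0.42],[0,-1.22,-0.31],[0,-1.28,-0.18],[0,-1.31,-0.04],[0,-1.32,0.1]], jaw=[-1,-1,-1,-1,-1,-1,-1,-1])

```text
clock: 19.37
tool_pos: [0.6131, -0.1678, 0.2187]
tool_rot: [0.277, 3.129, -0.001]
wrist_force: [1.6, 0.2, 1.7]
width: 0.0106
gripper_force: 59.8
```

Request:
arm_command(angular=[[0,0,0],[0,0,0],[0,0,0],[0,0,0],[0,0,0],[0,0,0],[0,0,0],[0,0,0]], dp=[[0,-1.3,0.24],[0,-1.26,0.38],[0,-1.19,0.51],[0,-1.1,0.62],[0,-1.0,0.7],[0,-0.88,0.76],[0,-0.76,0.8],[0,-0.64,0.81]], jaw=[-1,-1,-1,-1,-1,-1,-1,-1])

```text
clock: 20.03
tool_pos: [0.599, -0.2472, 0.1688]
tool_rot: [0.277, 3.129, -0.0]
wrist_force: [4.7, -2.6, -1.0]
width: 0.0106
gripper_force: 59.5
```

Request:
arm_command(angular=[[0,0,0],[0,0,0],[0,0,0],[0,0,0],[0,0,0],[0,0,0],[0,0,0],[0,0,0]], dp=[[0,-0.53,0.79],[0,-0.42,0.75],[0,-0.33,0.68],[0,-0.24,0.59],[0,-0.17,0.49],[0,-0.11,0.36],[0,-0.07,0.23],[0,-0.02,0.08]], jaw=[-1,-1,-1,-1,-1,-1,-1,-1])

```text
clock: 20.7
tool_pos: [0.5961, -0.2646, 0.1305]
tool_rot: [0.276, 3.129, 0.0]
wrist_force: [-3.2, 1.3, 21.3]
width: 0.011
gripper_force: 62.8
```

Request:
arm_command(angular=[[0,0,0],[0,0,0],[0,0,0]], dp=[[0,0,0.1],[0,0,0],[0,0,0]], jaw=[-1,-1,-1])

```text
clock: 20.95
tool_pos: [0.5962, -0.2646, 0.1303]
tool_rot: [0.276, 3.129, -0.0]
wrist_force: [-4.8, 0.7, 25.1]
width: 0.0108
gripper_force: 63.2
```

Request:
arm_command(angular=[[0,0,0],[0,0,0],[0,0,0],[0,0,0],[0,0,0],[0,0,0],[0,0,0]], dp=[[0,0,-0.1],[0,0,0],[0,0,0],[0,0,0],[0,0,0],[0,0,0],[0,0,0]], jaw=[-1,-0.5,0,0.5,1,1,1])

```text
clock: 21.53
tool_pos: [0.5957, -0.2646, 0.13]
tool_rot: [-0.276, -3.129, -0.0]
wrist_force: [0.0, -0.9, -0.5]
width: 0.08
gripper_force: 0.0
```

Request:
arm_command(angular=[[0,0,0],[0,0,0],[0,0,0],[0,0,0],[0,0,0],[0,0,0],[0,0,0],[0,0,0]], dp=[[0,0,-1],[0,0,-3],[0,0,-4],[0,0,-4],[0,0,-4],[0,0,-2],[0,0,0],[0,0,0]], jaw=[1,1,1,1,1,1,1,1])

```text
clock: 22.2
tool_pos: [0.5961, -0.2646, 0.3121]
tool_rot: [0.276, 3.127, -0.001]
wrist_force: [-0.8, -0.5, -1.1]
width: 0.0854
gripper_force: 0.0
```

```bash
python3 - <<'E'
from h import *
s=viewer.snapshot("wrist"); t=viewer.snapshot("scene")
im=np.clip(np.vstack([s["color"],t["color"][200:,:]]).astype(float)*1.3,0,255).astype(np.uint8);cv2.imwrite("pics/w5.png",im)
E
```

```text
(no output)
```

View pics/w5.png

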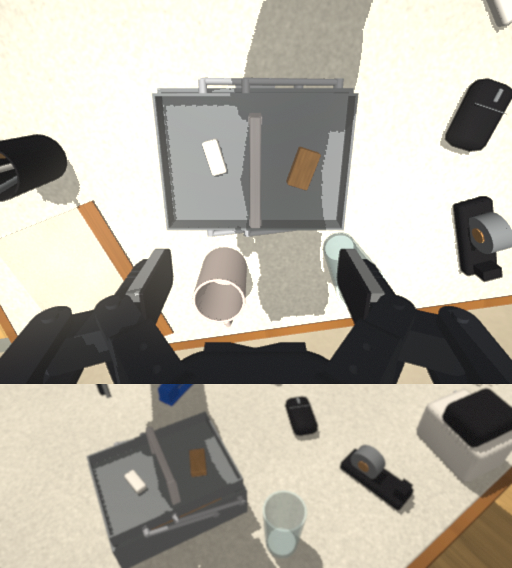

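The tray is fully down, with the bar at (254,170) in the wrist view. The eraser (214,157) and carton (303,168) are in place and the gripper is clear.

```bash
python3 -c "
from workcell import ctrl
print(ctrl.job_done())"
```

```text
the job is handed in; nothing more can be done
None
```

The job is handed in at about 22 s on the robot clock: the stapler stood upright in the wide compartment before closing, the tray is fully down with the eraser and carton still in it, and the gripper is clear; the verdict was not reported back.

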